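# Clamp the glued cork grip blank in the boathouse bench clamp

## Robot

A 6-joint arm with a two-finger parallel gripper is mounted at the origin on the work surface. World frame = base frame: x ahead of the robot, y to its left, z up, the work surface at z = 0. Lengths are in m, angles in rad, forces in N, time in s.
With the tool pointing down it reaches from about 0.35 to 0.775 m from the base axis. Payload 7.3 kg.
Tool frame: the origin (TCP) lies at the very end of the fingers, on their centre line; the grasp point (between the pads) lies 19 mm behind it; z points along the fingers, y is the line along which they close (so a half turn about z gives the same grasp; the last joint's range is limited). The gripper opens to 92 mm and grips with 3 to 60 N. Pads are 19 mm wide; open, the fingers measure 130 mm over their backs; the gripper's body (75 mm by 190 mm) begins 47 mm behind the grasp point.
Start: joints at [1.025, 0.342, 1.524, -0, 1.275, -0.146], TCP at [0.204, 0.484, 0.227] pointing down, gripper open.
Joint ranges: [-2.53, 2.53], [-0.77, 2.02], [0.04, 2.7], [-1, 4.14], [0.28, 2.66], [-3.11, 3.11]. Speed limits (rad/s): [2.57, 2.57, 3.14, 3.14, 3.14, 3.14].

## Interface

Orientations are given as [roll, pitch, yaw] about the fixed x, y, z axes, in that order (R = Rz(yaw) Ry(pitch) Rx(roll)).
In Python, from cell import robot gives the robot as it stands.
- The arm moves only by the tool apply_moves, never from a script. Its argument "rows" is a list of rows, each an object with "xyz": the shift along the tool's x, y, z in mm, a list of three; "turn": the turn about the tool's z in rad. A call has 1 to 10 rows; each row shifts and turns the commanded pose from where the row before left it, along the tool's axes as they then stand; what a row does not reach is not made up. A row lasts 1/8 s, in which the tool goes at most 62.5 mm and 10.7 degrees, less where a joint would pass 70% of its speed; a pose out of reach is approached as far as the arm can. A call with a gripper value outside its range is refused whole. "gripper" is the opening, from 0 (shut) to 1 (fully open), set as the call begins (left out, the last holds). The fingers move at their own pace and stop on an object; "newtons" is the grip in N (left out, the last holds). Time passes only in rows, so rows that do not move let the fingers close. It gives the time, the measured TCP pose, the force and the opening at its end, in the units of the state.
- robot.observe(): the state, without advancing time (a new reading comes with each control period).
- robot.read_camera(name): name is "scene" or "top" or "wrist"; returns a dict with "frame" (400x640x3 uint8, blue, green, red), "mtx" (3x3 intrinsics, pixels), "R" (3x3) and "t" (3): a world point X has camera coordinates R X + t; the wrist camera has in their place "T_tool_cam" (4x4, takes a point from camera to tool coordinates, whose origin is the TCP and whose axes are the flange's). Camera axes: x right, y down, z forward; pixel columns grow to the right and rows downward; lengths in m; the calibration is good to about 2 mm. The wrist camera is an equidistant fisheye: a pixel r from the principal point sees the ray r / f radians off the axis. A picture is of the moment at which its call begins: read the wrist's pose just before it. There is no depth.
- robot.hand_in(): hands the job in, once; it reports no verdict.
The state is a dict: "time": time; "qpos": joint angles; "qvel": joint speeds; "joint_efforts": joint torques, N m; "tool_pos": TCP position; "tool_rot": TCP orientation; "contact_force": force on the tool from outside, world axes, zero at the start; "torque": the same for the moment, N m; "opening": finger opening in m.
Only numpy, scipy, OpenCV 4.12 (cv2) and the standard library are available. Lean on these libraries where they do the work, as an engineer would, in place of code of your own. Each camera call takes 0.05 s, during which the arm holds its last target. There are 200 camera calls.

## Task

Lay the square cork grip blank lengthwise on the bed of the bench clamp, close up to the steel end stop, and let go of it; then pump the clamp's trigger against the grip post until the sprung rubber jaw pad touches the blank, moving the jaw with the trigger only. Go on squeezing gently until the pad is pushed in on its springs by about 5 mm (firm, but not so hard that the fresh glue joints slip: a full squeeze is too much) and finish holding the trigger squeezed there. Leave the other things on the bench where they are.

Things in the scene. Friction and masses are not known exactly. Their poses are not given: they have to be found in the camera images.
- blank: square cork rod-grip blank, glued up of four pieces (dark glue lines across it): 70 mm long (its x), 30 mm wide (y), 30 mm high (z), about 22 g, lying flat and loose; origin at the centre of its underside
- clamp: bench clamp, fixed. Origin at table height under its middle; x axis along the rod from trigger to end stop, z up. Along x, mm: rod tail from -140 (40 to 50 high); trigger -102 to -90; grip post -70 to -50 (26 wide, 150 high, fixed); free pad face 0 to 20 at the start (jaw 34 wide, 62 high); oak bed 21 to 105 (50 wide, flat, 30 high); stop 105 to 117 (46 wide, 68 high); base board 64 wide, 12 thick
- seat (a point): point on top of the bed, 30 mm above the table, 70 mm ahead of the clamp's origin along its x: the blank's origin lies here, its length along the clamp's x, when it is centred and touches the end stop. Axes as the clamp's
- stop: fixed steel end stop of the clamp; its face towards the jaw lies 35 mm beyond the seat point; origin at the foot of that face, 12 mm above the table
- squeeze (a point): fixed point 125 mm above the table, midway between the outer faces of trigger and grip post at rest. Squeeze here from above, fingers closing along the clamp's x: the post's outer face stays 26 mm to +x; the trigger's outer face is 26 mm to -x at rest, 9 to 10 mm fully squeezed (span 52 to 36 mm). Only the trigger moves, so one finger must push it while the hand stays put
- trigger_face (a point): point on the outer (-x) face of the trigger, 125 mm above the table, moving with the trigger; the trigger is an upright black plastic paddle 24 mm wide, 12 mm thick, its top 150 mm above the table, hinged at its foot 20 mm above the table
- trigger (a joint): trigger angle in rad: 0 released, about 0.165 fully squeezed (17 mm at the paddle); a spring returns it (3 N at the paddle at rest, 4.5 N fully in)
- jaw (a joint): travel of rod and jaw towards the stop, m, 0 to 0.05. The free pad face stands at clamp x = this value. A full stroke gains 9 to 12 mm (paddle moves 1.3 mm per mm of rod; up to 4 mm of rod travel lost first). Let back, the pawl slips over 3 mm teeth and a 3 N drag keeps the rod. No lock: above 2 to 3 N of load the rod slides back when the trigger is let go
- pad (a joint): how far the sprung pad is pushed in on its springs, in m: 0 free, 0.013 at most; 2.2 N per mm, so 5 mm is 11 N. At 5 mm the finger on the trigger feels about 12 to 14 N, against 5 to 8 N while the jaw is moving freely
- pad_face (a point): centre of the rubber face of the jaw pad (30 wide, 28 high), 45 mm above the table; it faces +x of the clamp
- lantern_base: bystander: copper lantern base, round, 120 mm across, 72 mm high; origin at the centre of its underside
- reel_seat: bystander: aluminium reel seat, a tube 110 mm long, 20 mm thick, lying on its foot; origin under its middle, long axis x
- line_winder: bystander: flat yellow plastic H-shaped line winder, 124 x 75 x 10 mm; origin under its middle
- squid_lure: bystander: grey rubber squid lure, about 130 mm long and 46 mm wide, 24 mm high; origin on the underside where body and tentacles meet
- turned_grip: bystander: finished round cork grip standing on end, 32 mm thick, 105 mm high (the blank, by contrast, is square and lies flat); origin at the centre of its underside
- offcut: bystander: oak offcut, 60 x 45 x 22 mm; origin under its middle
- putty_knife: bystander: putty knife 200 mm long lying along its own x axis; origin about its middle

How it is judged:
By the outcome, as a careful person would: the job done as asked, in the order asked, and still so for the second after the job is handed in, while the arm keeps its last pose, push and grip.
It also fails if it takes over 58 s, if anything falls off the work surface, if the arm or the gripper's body presses on something with over 40 N, if the wrist force passes 120 N, or if a joint passes its speed limit or range.

## Working session

There is one attempt and no reset: what is moved stays moved. The work goes in short steps, Python scripts to look and compute and a tool call to move; the robot and the scene stay as the last step left them, time stands still between calls to the robot, and variables do not carry over. Pictures are saved under pics/ and viewed, on a budget of 10 in all, crops included, one or two more only if the job needs it, and the job is handed in when it is done.

Besides the shell and the picture viewer there is one more tool, called after "Request:" in YAML: its name, and indented under it one key for each argument. apply_moves: Moves the arm, as the interface text tells. Its arguments: {"type":"object","properties":{"rows":{"type":"array"},"gripper":{"type":"number"},"newtons":{"type":"number"}},"required":["rows"]}

```bash
mkdir -p pics; ls
python3 - <<'E'
from cell import robot
import cv2,numpy as np
print(robot.observe())
for n in ["scene","top"]:
    d=robot.read_camera(n); cv2.imwrite(f"pics/{n}0.png",d["frame"]); np.savez(f"pics/{n}0.npz",**d)
    print(n,d["mtx"],d["R"],d["t"])
E
```

```text
pics
{'time': 0.0, 'qpos': array([ 1.02498451e+00,  3.42738950e-01,  1.52504325e+00, -8.60383119e-06,
        1.27539861e+00, -1.46014583e-01]), 'qvel': array([-8.12910902e-04, -6.06361192e-04,  4.82509276e-05,  7.46215436e-04,
       -1.28691586e-03, -3.96835999e-04]), 'joint_efforts': array([ 1.49581316e-03, -4.31244171e+01, -2.44233906e+01,  7.19831348e-02,
        5.55872067e-02, -8.16597230e-05]), 'tool_pos': array([0.2041151 , 0.48324013, 0.22602739]), 'tool_rot': array([-3.14002020e+00, -2.22930907e-04,  2.74179776e+00]), 'contact_force': array([-0.10653003, -0.41605859, -0.16787583]), 'torque': array([ 0.03429397, -0.01989502,  0.00683182]), 'opening': 0.09220981868233288}
scene [[451.80728507   0.         321.01707437]
 [  0.         451.80728507 192.45551916]
 [  0.           0.           1.        ]] [[ 0.2297381   0.97321716  0.00829221]
 [ 0.51909869 -0.11532275 -0.84689859]
 [-0.82325996  0.19886935 -0.53168978]] [-0.1545416  -0.21882295  1.67943488]
top [[410.93364793   0.         322.16186167]
 [  0.         410.93364793 203.97219791]
 [  0.           0.           1.        ]] [[-0.01264802 -0.99974798 -0.01854717]
 [-0.98857717  0.01528833 -0.14993813]
 [ 0.1501839   0.01643889 -0.9885214 ]] [0.01817372 0.61362445 1.03587653]
```

View pics/scene0.png

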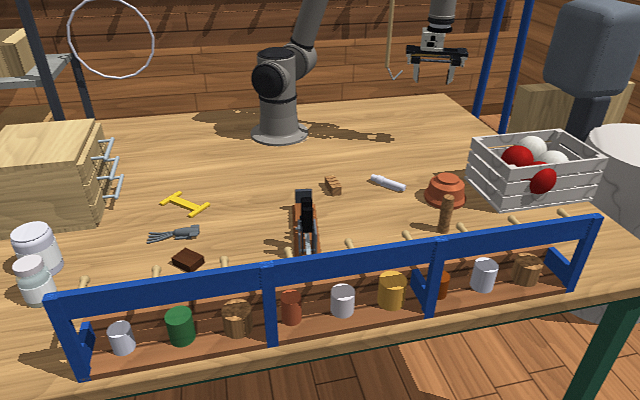

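View pics/top0.png

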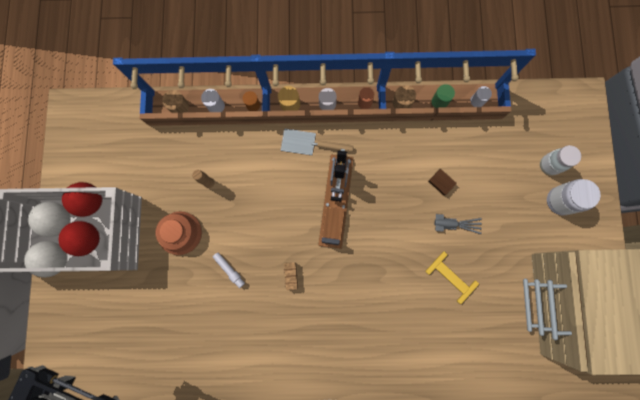

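The top view shows the blank at about (291,276). The clamp runs from its trigger at (342,155) to its stop at (331,242), so its x axis points roughly towards the robot. I'll enlarge that area.

```bash
cat > h.py <<'E'
import numpy as np,cv2
from scipy.spatial.transform import Rotation as Ro
def ray(d,uv,z):
    "pixel of a pinhole camera onto plane z"
    v=d["R"].T@np.linalg.solve(d["mtx"],[uv[0],uv[1],1]); c=-d["R"].T@d["t"]
    return c+v*(z-c[2])/v[2]
def proj(d,X):
    p=(d["R"]@np.atleast_2d(X).T).T+d["t"]; p=p@d["mtx"].T; return p[:,:2]/p[:,2:]
def wproj(d,s,X):
    "world to wrist pixel (fisheye), s: observe() state"
    Rt=Ro.from_euler("xyz",s["tool_rot"]).as_matrix(); T=np.linalg.inv(d["T_tool_cam"])
    p=(np.atleast_2d(X)-s["tool_pos"])@Rt; p=p@T[:3,:3].T+T[:3,3]
    r=np.hypot(p[:,0],p[:,1]); th=np.arctan2(r,p[:,2]); K=d["mtx"]
    return np.c_[K[0,2]+K[0,0]*th*p[:,0]/r,K[1,2]+K[1,1]*th*p[:,1]/r]
def wray(d,s,uv,z):
    K=d["mtx"];x=(uv[0]-K[0,2])/K[0,0];y=(uv[1]-K[1,2])/K[1,1];th=np.hypot(x,y)
    v=np.array([np.sin(th)*x/th,np.sin(th)*y/th,np.cos(th)])
    Rt=Ro.from_euler("xyz",s["tool_rot"]).as_matrix();T=d["T_tool_cam"]
    v=Rt@T[:3,:3]@v; c=Rt@T[:3,3]+s["tool_pos"]
    return c+v*(z-c[2])/v[2]
E
python3 - <<'E'
from h import *
d=np.load("pics/top0.npz")
f=d["frame"][135:295,250:380]
cv2.imwrite("pics/crop1.png",cv2.resize(f,None,fx=3.7,fy=3.7,interpolation=cv2.INTER_CUBIC))
for uv,z in [((291,276),.03),((331,242),.08),((342,155),.15),((320,246),.012),((345,246),.012)]: print(uv,ray(d,uv,z).round(3))
E
```

```text
(291, 276) [0.428 0.094 0.03 ]
(331, 242) [ 0.512 -0.012  0.08 ]
(342, 155) [ 0.717 -0.042  0.15 ]
(320, 246) [0.505 0.017 0.012]
(345, 246) [ 0.504 -0.05   0.012]
```

View pics/crop1.png

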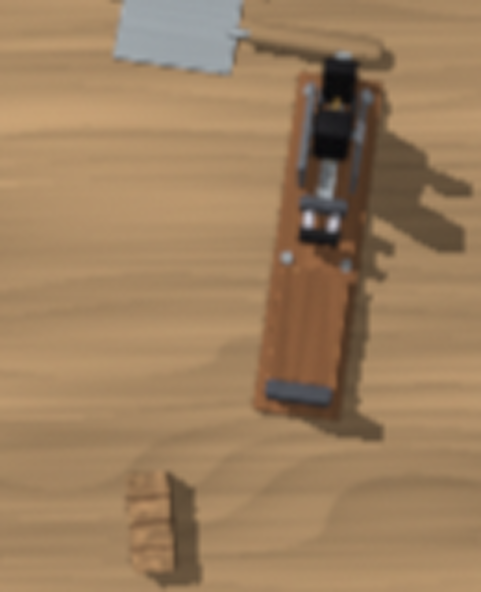

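```bash
cat >> h.py <<'E'
def rows(p0,yaw0,p1,yaw1,n):
    "n equal rows of tool shift (mm) and turn; tool pointing down"
    out=[];P=np.linspace(p0,p1,n+1);Y=np.linspace(yaw0,yaw1,n+1)
    for i in range(n):
        R=Ro.from_euler("xyz",[np.pi,0,Y[i]]).as_matrix()
        out.append({"xyz":[float(round(v,1)) for v in 1000*R.T@(P[i+1]-P[i])],"turn":round(float(-(Y[i+1]-Y[i])),3)})
    return out
E
python3 - <<'E'
from cell import robot
from h import *
s=robot.observe();print(rows(s["tool_pos"],s["tool_rot"][2],[.45,.06,.33],3.14,9))
E
```

```text
[{'xyz': [-43.5, -32.7, -11.5], 'turn': -0.044}, {'xyz': [-42.0, -34.6, -11.5], 'turn': -0.044}, {'xyz': [-40.4, -36.4, -11.5], 'turn': -0.044}, {'xyz': [-38.8, -38.2, -11.5], 'turn': -0.044}, {'xyz': [-37.0, -39.8, -11.5], 'turn': -0.044}, {'xyz': [-35.2, -41.4, -11.5], 'turn': -0.044}, {'xyz': [-33.4, -43.0, -11.5], 'turn': -0.044}, {'xyz': [-31.4, -44.4, -11.5], 'turn': -0.044}, {'xyz': [-29.4, -45.7, -11.5], 'turn': -0.044}]
```

Request:
apply_moves:
  rows:
    - {"xyz": [-43.5,-32.7,-11.5],"turn": -0.044}
    - {"xyz": [-42,-34.6,-11.5],"turn": -0.044}
    - {"xyz": [-40.4,-36.4,-11.5],"turn": -0.044}
    - {"xyz": [-38.8,-38.2,-11.5],"turn": -0.044}
    - {"xyz": [-37,-39.8,-11.5],"turn": -0.044}
    - {"xyz": [-35.2,-41.4,-11.5],"turn": -0.044}
    - {"xyz": [-33.4,-43,-11.5],"turn": -0.044}
    - {"xyz": [-31.4,-44.4,-11.5],"turn": -0.044}
    - {"xyz": [-29.4,-45.7,-11.5],"turn": -0.044}
    - {"xyz": [0,0,0],"turn": 0}

```text
time: 1.35
tool_pos: [0.4512, 0.0572, 0.3302]
tool_rot: [-3.141, 0.0, 3.133]
contact_force: [0.5, 1.8, 0.1]
opening: 0.0921
```

Run:
```python
from cell import robot
from h import *
import pickle
s=robot.observe();d=robot.read_camera("wrist");pickle.dump((s,d),open("pics/w1.pkl","wb"))
print(s["time"],s["tool_pos"],s["tool_rot"],d["mtx"],d["T_tool_cam"])
cv2.imwrite("pics/w1.png",cv2.resize(d["frame"],(800,500),interpolation=cv2.INTER_CUBIC))
```

```text
1.35 [0.45116004 0.05717406 0.33017952] [-3.14101197e+00  4.38267172e-04  3.13290824e+00] [[309.70691629   0.         322.93362702]
 [  0.         309.70691629 199.2506958 ]
 [  0.           0.           1.        ]] [[-1.70656814e-03 -9.54317974e-01 -2.98788038e-01  8.11428072e-02]
 [ 9.99998255e-01 -1.85574560e-03  2.15558228e-04 -3.39357880e-04]
 [-7.60185677e-04 -2.98787148e-01  9.54319476e-01 -1.58573399e-01]
 [ 0.00000000e+00  0.00000000e+00  0.00000000e+00  1.00000000e+00]]
```

View pics/w1.png

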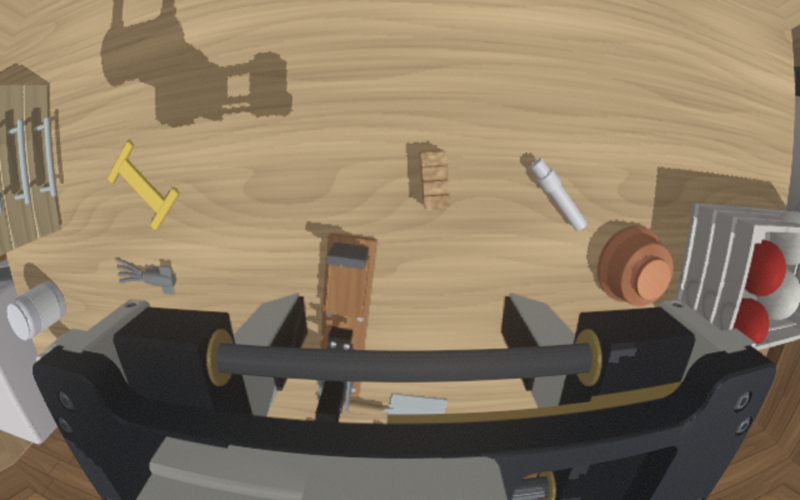

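The wrist view shows the blank at (434,180), the stop at (348,255) and the bed below it. I'll enlarge this for corner picking.

Run:
```python
from h import *
import pickle
s,d=pickle.load(open("pics/w1.pkl","rb"))
f=d["frame"][110:255,245:370]
f=cv2.resize(f,None,fx=4,fy=4,interpolation=cv2.INTER_CUBIC)
t=np.load("pics/top0.npz")["frame"][140:285,270:350]
cv2.imwrite("pics/crop2.png",np.hstack([f,cv2.resize(t,(300,580),interpolation=cv2.INTER_CUBIC)[:,:296]]))
```

```text
(no output)
```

View pics/crop2.png

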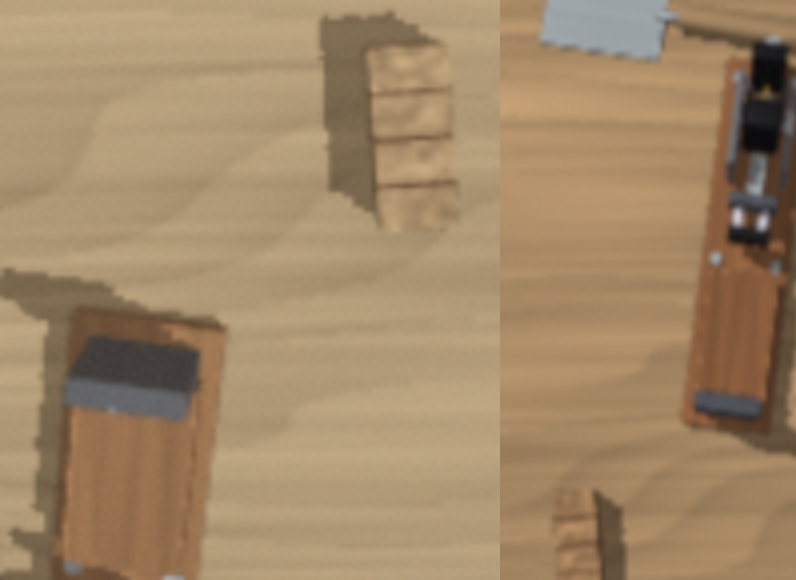

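Run:
```python
from h import *
import pickle
s,d=pickle.load(open("pics/w1.pkl","rb"));t=np.load("pics/top0.npz")
W=lambda x,y,z:wray(d,s,(245+x/4,110+y/4),z)
T=lambda x,y,z:ray(t,(250+x/3.7,135+y/3.7),z)
def show(n,P):
    print(n,[p.round(4)[:2].tolist() for p in P])
show("blank top W",[W(x,y,.03) for x,y in [(368,45),(443,42),(457,227),(379,231)]])
show("blank top T",[T(x,y,.03) for x,y in [(127,472),(168,472),(175,570),(137,572)]])
show("stop top W",[W(x,y,.068) for x,y in [(66,379),(195,391),(189,418),(64,404)]])
show("stop top T",[T(x,y,.068) for x,y in [(265,381),(333,389),(331,403),(266,399)]])
show("base W",[W(x,y,.012) for x,y in [(75,308),(226,325),(200,575)]])
show("base T",[T(x,y,.012) for x,y in [(255,411),(340,418),(300,72),(383,85)]])
show("trig,post tops T",[T(x,y,.15) for x,y in [(342,60),(335,118)]])
```

```text
blank top W [[0.394, 0.0781], [0.3928, 0.1058], [0.4628, 0.1118], [0.4642, 0.0821]]
blank top T [[0.4625, 0.111], [0.4621, 0.0819], [0.394, 0.0772], [0.3929, 0.1039]]
stop top W [[0.5093, -0.0329], [0.5143, 0.0142], [0.5246, 0.0115], [0.5189, -0.0343]]
stop top T [[0.5229, 0.0117], [0.5168, -0.035], [0.5072, -0.0335], [0.5105, 0.0111]]
base W [[0.4977, -0.0391], [0.5056, 0.0219], [0.6178, 0.0068]]
base T [[0.5052, 0.0202], [0.4993, -0.0411], [0.7573, -0.0163], [0.7462, -0.0781]]
trig,post tops T [[0.7266, -0.0429], [0.6878, -0.0376]]
```

Run:
```python
from cell import robot
from h import *
s=robot.observe();print(s["time"],s["tool_pos"],s["tool_rot"])
a=s["tool_pos"];y=s["tool_rot"][2]
print(rows(a,y,[.4282,.094,.09],3.22,5)); print(rows([.4282,.094,.09],3.22,[.4282,.094,.005],3.22,3))
```

```text
1.4 [0.45006046 0.05882207 0.32978788] [ 3.14128254e+00 -8.94246289e-04  3.13410340e+00]
[{'xyz': [4.4, 7.0, 48.0], 'turn': -0.017}, {'xyz': [4.3, 7.1, 48.0], 'turn': -0.017}, {'xyz': [4.2, 7.2, 48.0], 'turn': -0.017}, {'xyz': [4.1, 7.2, 48.0], 'turn': -0.017}, {'xyz': [3.9, 7.3, 48.0], 'turn': -0.017}]
[{'xyz': [0.0, -0.0, 28.3], 'turn': -0.0}, {'xyz': [0.0, -0.0, 28.3], 'turn': -0.0}, {'xyz': [0.0, -0.0, 28.3], 'turn': -0.0}]
```

Request:
apply_moves:
  rows:
    - {"xyz": [4.4,6.9,48],"turn": -0.016}
    - {"xyz": [4.3,6.9,48],"turn": -0.016}
    - {"xyz": [4.2,6.9,48],"turn": -0.016}
    - {"xyz": [4.1,6.9,48],"turn": -0.016}
    - {"xyz": [3.9,6.9,48],"turn": -0.016}
    - {"xyz": [0,0,28],"turn": 0}
    - {"xyz": [0,0,28],"turn": 0}
    - {"xyz": [0,0,28],"turn": 0}
    - {"xyz": [0,0,0],"turn": 0}

```text
time: 2.52
tool_pos: [0.4255, 0.095, 0.0049]
tool_rot: [3.141, -0.005, -3.064]
contact_force: [-0.6, -0.7, 0.3]
opening: 0.0918
```

Request:
apply_moves:
  rows:
    - {"xyz": [0,0,0],"turn": 0}
    - {"xyz": [0,0,0],"turn": 0}
    - {"xyz": [0,0,0],"turn": 0}
    - {"xyz": [0,0,0],"turn": 0}
    - {"xyz": [0,0,0],"turn": 0}
    - {"xyz": [0,0,0],"turn": 0}
  gripper: 0.2
  newtons: 12

```text
time: 3.28
tool_pos: [0.4279, 0.0939, 0.0062]
tool_rot: [3.142, 0.0, -3.066]
contact_force: [0.4, 0.0, -0.5]
opening: 0.0365
```

Request:
apply_moves:
  rows:
    - {"xyz": [0,0,0],"turn": 0}
    - {"xyz": [0,0,0],"turn": 0}

```text
time: 3.52
tool_pos: [0.4279, 0.0939, 0.0062]
tool_rot: [3.142, -0.0, -3.065]
contact_force: [-0.1, -1.2, 0.6]
opening: 0.0297
```

Run:
```python
from cell import robot
from h import *
s=robot.observe();print(s["time"],s["tool_pos"],s["tool_rot"],s["opening"],s["contact_force"])
a=s["tool_pos"];y=s["tool_rot"][2]%(2*np.pi)
xc=np.array([-.9892,.1465,0]);st=np.array([.5208,-.0115,0])
b=st-xc*.045; b[2]=.09
print(rows(a,y,[*a[:2],.09],y,3)); print(rows([*a[:2],.09],y,b,np.pi-.147,7))
```

```text
3.525 [0.42785796 0.09393674 0.0061993 ] [ 3.14156760e+00 -1.83337940e-05 -3.06536968e+00] 0.029739754860295373 [-0.06852661 -1.22619297  0.61183846]
[{'xyz': [-0.0, 0.0, -27.9], 'turn': -0.0}, {'xyz': [-0.0, 0.0, -27.9], 'turn': -0.0}, {'xyz': [-0.0, 0.0, -27.9], 'turn': -0.0}]
[{'xyz': [-18.4, -17.5, -0.0], 'turn': 0.032}, {'xyz': [-18.9, -16.9, -0.0], 'turn': 0.032}, {'xyz': [-19.4, -16.2, -0.0], 'turn': 0.032}, {'xyz': [-19.9, -15.6, -0.0], 'turn': 0.032}, {'xyz': [-20.4, -15.0, -0.0], 'turn': 0.032}, {'xyz': [-20.9, -14.3, -0.0], 'turn': 0.032}, {'xyz': [-21.3, -13.6, -0.0], 'turn': 0.032}]
```

Request:
apply_moves:
  rows:
    - {"xyz": [0,0,-31],"turn": 0}
    - {"xyz": [0,0,-31],"turn": 0}
    - {"xyz": [0,0,-31],"turn": 0}
    - {"xyz": [-18.4,-17.5,0],"turn": 0.032}
    - {"xyz": [-18.9,-16.9,0],"turn": 0.032}
    - {"xyz": [-19.4,-16.2,0],"turn": 0.032}
    - {"xyz": [-19.9,-15.6,0],"turn": 0.032}
    - {"xyz": [-20.4,-15,0],"turn": 0.032}
    - {"xyz": [-20.9,-14.3,0],"turn": 0.032}
    - {"xyz": [-21.3,-13.6,0],"turn": 0.032}

```text
time: 4.78
tool_pos: [0.5655, -0.0186, 0.099]
tool_rot: [3.141, -0.001, 2.993]
contact_force: [-0.7, -0.1, -0.4]
opening: 0.0301
```

Request:
apply_moves:
  rows:
    - {"xyz": [0,0,0],"turn": 0}

```text
time: 4.9
tool_pos: [0.5659, -0.0191, 0.0988]
tool_rot: [-3.142, 0.0, 2.992]
contact_force: [-0.7, -0.6, 0.5]
opening: 0.03
```

Run:
```python
from cell import robot
from h import *
import pickle
d0=np.load("pics/top0.npz")
s=robot.observe();d=robot.read_camera("wrist");pickle.dump((s,d),open("pics/w2.pkl","wb"))
print(s["time"],s["tool_pos"],s["tool_rot"],s["opening"])
f=d["frame"][90:400,160:480]
cv2.imwrite("pics/w2.png",cv2.resize(f,None,fx=1.9,fy=1.9,interpolation=cv2.INTER_CUBIC))
```

```text
4.9 [ 0.5658759  -0.01905882  0.0988281 ] [-3.14156939e+00  2.67764676e-04  2.99244751e+00] 0.029976358996717065
```

View pics/w2.png

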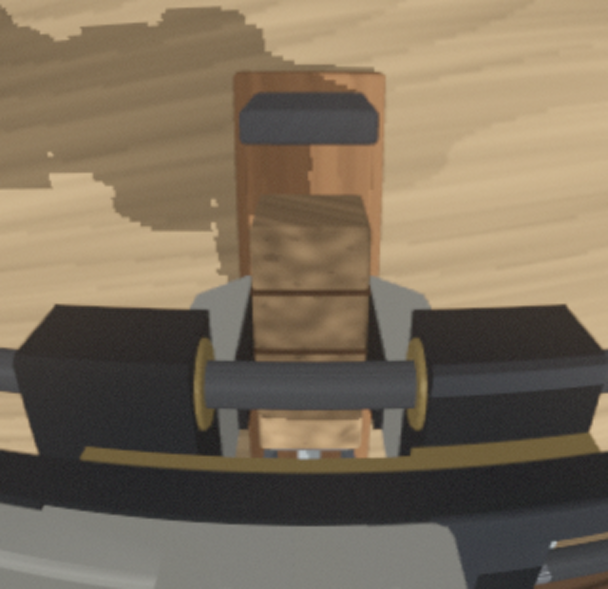

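Run:
```python
from h import *
import pickle
s,d=pickle.load(open("pics/w2.pkl","rb"))
W=lambda x,y,z:wray(d,s,(160+x/1.9,90+y/1.9),z)
xc=np.array([-.9892,.1465,0])
a=W(310,144,.068);b=W(311,227,.1226)
for n,p in [("stop",a),("blank end",b),("base l",W(236,200,.012)),("base r",W(382,200,.012)),("bl l",W(252,240,.1226)),("bl r",W(370,240,.1226))]: 
  q=p-[.6248,-.0262,0]; print(n,p.round(4),"clamp",(q@xc).round(4),(q@[-.1465,-.9892,0]).round(4))
```

```text
stop [ 0.5227 -0.0127  0.068 ] clamp 0.103 0.0016
blank end [ 0.5323 -0.014   0.1226] clamp 0.0933 0.0015
base l [ 0.5533 -0.05    0.012 ] clamp 0.0672 0.034
base r [0.5629 0.0131 0.012 ] clamp 0.0669 -0.0299
bl l [ 0.5335 -0.0288  0.1226] clamp 0.09 0.0159
bl r [ 5.378e-01 -2.000e-04  1.226e-01] clamp 0.0899 -0.013
```

Request:
apply_moves:
  rows:
    - {"xyz": [3,0.5,20],"turn": 0}
    - {"xyz": [3,0,20],"turn": 0}
    - {"xyz": [0,0,15],"turn": 0}
    - {"xyz": [0,0,5],"turn": 0}
    - {"xyz": [1,0,1],"turn": 0}
    - {"xyz": [1,0,0],"turn": 0}
    - {"xyz": [0.5,0,0],"turn": 0}
    - {"xyz": [0,0,0],"turn": 0}

```text
time: 5.95
tool_pos: [0.5572, -0.0164, 0.0387]
tool_rot: [3.142, 0.001, 2.994]
contact_force: [0.4, -0.7, 1.1]
opening: 0.03
```

Request:
apply_moves:
  rows:
    - {"xyz": [0.5,0,0],"turn": 0}
    - {"xyz": [0.5,0,0],"turn": 0}
    - {"xyz": [0,0,0],"turn": 0}

```text
time: 6.32
tool_pos: [0.5573, -0.0164, 0.0388]
tool_rot: [3.141, 0.003, 2.994]
contact_force: [5.1, -0.1, -0.0]
opening: 0.03
```

Request:
apply_moves:
  rows:
    - {"xyz": [-0.4,0,1],"turn": 0}
    - {"xyz": [-0.2,0,1],"turn": 0}
    - {"xyz": [0,0,0.6],"turn": 0}
    - {"xyz": [0,0,0],"turn": 0}

```text
time: 6.82
tool_pos: [0.5572, -0.0165, 0.0362]
tool_rot: [3.142, 0.002, 2.994]
contact_force: [4.1, 0.1, 5.5]
opening: 0.0298
```

Request:
apply_moves:
  rows:
    - {"xyz": [0,0,0],"turn": 0}
    - {"xyz": [0,0,0],"turn": 0}
    - {"xyz": [0,0,0],"turn": 0}
    - {"xyz": [0,0,0],"turn": 0}
  gripper: 0.7

```text
time: 7.32
tool_pos: [0.5561, -0.0162, 0.0354]
tool_rot: [3.142, -0.001, 2.994]
contact_force: [-0.0, -0.5, 0.6]
opening: 0.0629
```

Run:
```python
from h import *
d=np.load("pics/top0.npz")
for uv,z in [((320,120),.0),((320,115),.03),((325,83),.1),((325,83),.15),((325,83),.2),((325,62),.2)]: print(uv,ray(d,uv,z).round(3))
b=np.array([.5561,-.0162,.0354]);xc=np.array([-.9892,.1465,0]);c=np.array([.5225,-.0118,0])
for x in (-76,-71):
  print(x,(c-xc*(.105-x/1000)).round(4))
g=c-xc*(.105+.071);y=2.994
print(rows([*b[:2],.2],y,[*g[:2],.2],y-np.pi/2,10))
```

```text
(320, 120) [0.862 0.013 0.   ]
(320, 115) [0.865 0.013 0.03 ]
(325, 83) [ 0.926 -0.003  0.1  ]
(325, 83) [ 0.903 -0.003  0.15 ]
(325, 83) [ 0.879 -0.003  0.2  ]
(325, 62) [ 0.932 -0.004  0.2  ]
-76 [ 0.7015 -0.0383  0.    ]
-71 [ 0.6966 -0.0376  0.    ]
[{'xyz': [-14.2, -0.0, -0.0], 'turn': 0.157}, {'xyz': [-14.0, 2.2, 0.0], 'turn': 0.157}, {'xyz': [-13.5, 4.3, 0.0], 'turn': 0.157}, {'xyz': [-12.7, 6.4, 0.0], 'turn': 0.157}, {'xyz': [-11.5, 8.3, 0.0], 'turn': 0.157}, {'xyz': [-10.1, 10.0, 0.0], 'turn': 0.157}, {'xyz': [-8.4, 11.5, 0.0], 'turn': 0.157}, {'xyz': [-6.5, 12.6, 0.0], 'turn': 0.157}, {'xyz': [-4.4, 13.5, 0.0], 'turn': 0.157}, {'xyz': [-2.3, 14.0, 0.0], 'turn': 0.157}]
```

Request:
apply_moves:
  rows:
    - {"xyz": [0,0,-40],"turn": 0}
    - {"xyz": [0,0,-60],"turn": 0}
    - {"xyz": [0,0,-65],"turn": 0}
  gripper: 1

```text
time: 7.7
tool_pos: [0.5558, -0.0162, 0.1994]
tool_rot: [3.141, -0.002, 2.994]
contact_force: [0.5, -0.3, -0.9]
opening: 0.089
```

Request:
apply_moves:
  rows:
    - {"xyz": [-14.2,0,0],"turn": 0.157}
    - {"xyz": [-14,2.2,0],"turn": 0.157}
    - {"xyz": [-13.5,4.3,0],"turn": 0.157}
    - {"xyz": [-12.7,6.4,0],"turn": 0.157}
    - {"xyz": [-11.5,8.3,0],"turn": 0.157}
    - {"xyz": [-10.1,10,0],"turn": 0.157}
    - {"xyz": [-8.4,11.5,0],"turn": 0.157}
    - {"xyz": [-6.5,12.6,0],"turn": 0.157}
    - {"xyz": [-4.4,13.5,0],"turn": 0.157}
    - {"xyz": [-2.3,14,0],"turn": 0.157}

```text
time: 8.95
tool_pos: [0.697, -0.0376, 0.1977]
tool_rot: [-3.141, -0.0, 1.419]
contact_force: [-0.7, 0.5, 0.3]
opening: 0.0916
```

Request:
apply_moves:
  rows:
    - {"xyz": [0,0,0],"turn": 0}
    - {"xyz": [0,0,0],"turn": 0}

```text
time: 9.2
tool_pos: [0.6962, -0.0375, 0.1978]
tool_rot: [-3.141, -0.0, 1.427]
contact_force: [0.7, 0.7, -0.6]
opening: 0.0917
```

Run:
```python
from cell import robot
from h import *
import pickle
s=robot.observe();d=robot.read_camera("wrist");pickle.dump((s,d),open("pics/w3.pkl","wb"))
print(s["time"],s["tool_pos"],s["tool_rot"],s["opening"])
f=d["frame"]
cv2.imwrite("pics/w3.png",cv2.resize(f,(800,500),interpolation=cv2.INTER_CUBIC))
```

```text
9.2 [ 0.69621084 -0.03751386  0.1978117 ] [-3.14060523e+00 -5.65844154e-05  1.42689132e+00] 0.09171880524000113
```

View pics/w3.png

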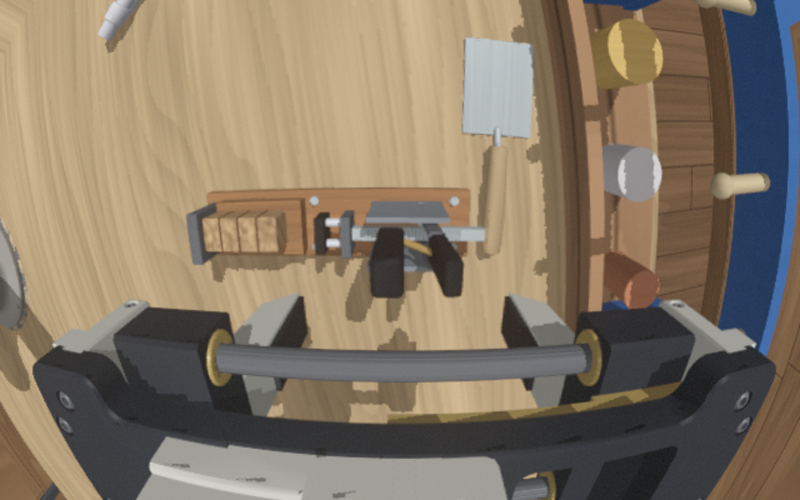

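Run:
```python
from h import *
import pickle
s,d=pickle.load(open("pics/w3.pkl","rb"))
Rt=Ro.from_euler("xyz",s["tool_rot"]).as_matrix()
for n,uv,z in [("post out L",(371,294),.15),("post R",(403,296),.15),("trig R",(462,292),.15),("trig L",(446,294),.15),("pad face",(315,222),.059),("blank end top",(285,232),.06),("blank other",(203,232),.06),("stop face",(203,215),.068)]:
    p=wray(d,s,(uv[0]/1.25,uv[1]/1.25),z); print(n,p.round(4),((p-s["tool_pos"])@Rt*1000).round(1))
```

```text
post out L [ 0.6756 -0.0457  0.15  ] [-11.1 -19.2  47.8]
post R [ 0.6939 -0.0496  0.15  ] [-12.3  -0.5  47.8]
trig R [ 0.7285 -0.0523  0.15  ] [-10.   34.1  47.8]
trig L [ 0.719  -0.0521  0.15  ] [-11.2  24.7  47.8]
pad face [ 0.627  -0.0166  0.059 ] [ 10.8 -71.3 138.9]
blank end top [ 0.6003 -0.0206  0.06  ] [  3.  -97.2 137.9]
blank other [ 0.5235 -0.0084  0.06  ] [   4.  -174.9  138. ]
stop face [0.5328 0.0072 0.068 ] [  20.8 -168.   130. ]
```

Request:
apply_moves:
  rows:
    - {"xyz": [-0.5,-1.5,30],"turn": 0}
    - {"xyz": [0,0,40],"turn": 0}
    - {"xyz": [0,0,22],"turn": 0}
    - {"xyz": [0,0,0],"turn": 0}

```text
time: 9.75
tool_pos: [0.6937, -0.0376, 0.1043]
tool_rot: [-3.137, -0.0, 1.425]
contact_force: [-0.1, -0.6, 0.5]
opening: 0.092
```

Request:
apply_moves:
  rows:
    - {"xyz": [0,0,0],"turn": 0}
    - {"xyz": [0,0,0],"turn": 0}
    - {"xyz": [0,0,0],"turn": 0}
    - {"xyz": [0,0,0],"turn": 0}
  gripper: 0.72
  newtons: 25

```text
time: 10.25
tool_pos: [0.6964, -0.0381, 0.1074]
tool_rot: [3.138, -0.0, 1.424]
contact_force: [3.2, -0.8, 2.2]
opening: 0.0662
```

Request:
apply_moves:
  rows:
    - {"xyz": [0,0,0],"turn": 0}
    - {"xyz": [0,0,0],"turn": 0}
    - {"xyz": [0,0,0],"turn": 0}
  gripper: 0.6

```text
time: 10.62
tool_pos: [0.6964, -0.0381, 0.1071]
tool_rot: [3.138, -0.0, 1.424]
contact_force: [5.6, 0.3, 5.0]
opening: 0.0549
```

Request:
apply_moves:
  rows:
    - {"xyz": [0,0,0],"turn": 0}
    - {"xyz": [0,0,0],"turn": 0}
    - {"xyz": [0,0,0],"turn": 0}
    - {"xyz": [0,0,0],"turn": 0}
  gripper: 0.42

```text
time: 11.12
tool_pos: [0.6954, -0.0379, 0.1073]
tool_rot: [3.14, -0.0, 1.424]
contact_force: [-0.5, 0.4, 6.8]
opening: 0.039
```

Request:
apply_moves:
  rows:
    - {"xyz": [0,0,0],"turn": 0}
    - {"xyz": [0,0,0],"turn": 0}

```text
time: 11.38
tool_pos: [0.6954, -0.0379, 0.1073]
tool_rot: [3.14, -0.0, 1.424]
contact_force: [0.1, -0.0, 5.7]
opening: 0.0386
```

Request:
apply_moves:
  rows:
    - {"xyz": [0,0,0],"turn": 0}
    - {"xyz": [0,0,0],"turn": 0}
    - {"xyz": [0,0,0],"turn": 0}
    - {"xyz": [0,0,0],"turn": 0}
    - {"xyz": [0,0,0],"turn": 0}
  gripper: 0.76

```text
time: 12.0
tool_pos: [0.6947, -0.0378, 0.1054]
tool_rot: [-3.14, -0.0, 1.424]
contact_force: [2.5, -0.1, -0.9]
opening: 0.0694
```

Run:
```python
from cell import robot
from h import *
import pickle
s=robot.observe();d=robot.read_camera("wrist");pickle.dump((s,d),open("pics/w4.pkl","wb"))
print(s["time"],s["tool_pos"],s["tool_rot"],s["opening"],s["contact_force"])
f=d["frame"][80:330,60:420]
g=robot.read_camera("scene")["frame"][170:270,250:390]
im=np.zeros((580,800,3),np.uint8)
f=cv2.resize(f,(500,347),interpolation=cv2.INTER_CUBIC);g=cv2.resize(g,(300,214),interpolation=cv2.INTER_CUBIC)
im[:347,:500]=f;im[:214,500:]=g
cv2.imwrite("pics/w4.png",im[:350])
```

```text
12.0 [ 0.69465377 -0.03781593  0.10537318] [-3.13983308e+00 -8.06077796e-05  1.42379256e+00] 0.06937958678055098 [ 2.54731567 -0.11055861 -0.9415354 ]
```

View pics/w4.png

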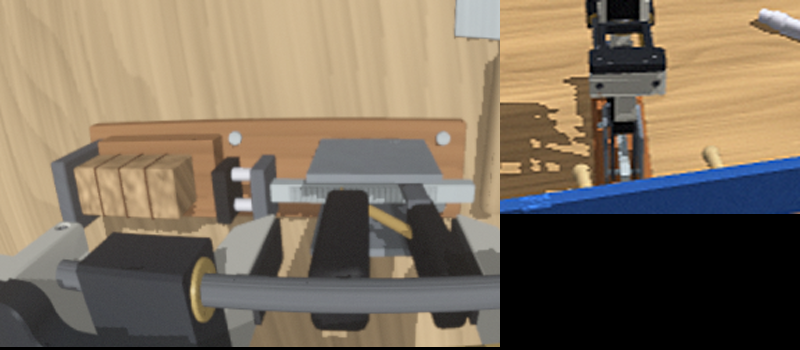

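Run:
```python
from h import *
import pickle
s,d=pickle.load(open("pics/w4.pkl","rb"))
Rt=Ro.from_euler("xyz",s["tool_rot"]).as_matrix();k=360/500
def m(n,uv,z):
    p=wray(d,s,(60+uv[0]*k,80+uv[1]*k),z); print(n,((p-s["tool_pos"])@Rt*1000).round(1)[:2])
m("pad top far",(221,157),.059);m("pad rear top far",(240,157),.059);m("jaw plate top far",(254,155),.062)
m("blank far end",(192,155),.06);m("blank far other",(80,157),.06);m("stop far top",(98,140),.068)
P=lambda x,y,z:[round(float(v),1) for v in ((wproj(d,s,s["tool_pos"]+Rt@[x/1000,-(y+68.6)/1000,0]+[0,0,z/1000-s["tool_pos"][2]])[0]-[60,80])/k)]
print("blank",[P(x,y,z) for x,y,z in [(15,35,60),(-15,35,60),(15,35,30),(-15,35,30),(15,105,60),(-15,105,60)]])
for q in (5,10,15): print("pad",q,[P(x,q,z) for x,z in [(15,59),(-15,59),(-15,31)]])
```

```text
pad top far [ 21.6 -74.4]
pad rear top far [ 21.5 -64. ]
jaw plate top far [ 23.4 -55.6]
blank far end [ 23.1 -90.4]
blank far other [  22.6 -166. ]
stop far top [  34.3 -144.3]
blank [[171.8, 169.8], [179.7, 221.0], [192.2, 154.4], [198.2, 201.0], [72.7, 169.5], [82.5, 216.1]]
pad 5 [[223.8, 169.2], [229.9, 221.8], [243.2, 202.5]]
pad 10 [[214.9, 169.2], [221.3, 221.6], [235.4, 202.3]]
pad 15 [[206.1, 169.2], [212.9, 221.3], [227.6, 202.2]]
```

The clear wrist view shows the blank against the stop, with its end at about (180–195) px. The pad's front edge is at about (215,222), which puts its face at clamp x ≈ 13.5 and leaves about 21 mm of gap. On to the next stroke.

Request:
apply_moves:
  rows:
    - {"xyz": [0,0,0],"turn": 0}
    - {"xyz": [0,0,0],"turn": 0}
  gripper: 0.8

```text
time: 12.35
tool_pos: [0.6947, -0.0377, 0.1059]
tool_rot: [-3.14, -0.0, 1.424]
contact_force: [0.5, 0.1, -0.7]
opening: 0.0734
```

Request:
apply_moves:
  rows:
    - {"xyz": [0,0,0],"turn": 0}
    - {"xyz": [0,0,0],"turn": 0}
    - {"xyz": [0,0,0],"turn": 0}
    - {"xyz": [0,0,0],"turn": 0}
    - {"xyz": [0,0,0],"turn": 0}
    - {"xyz": [0,0,0],"turn": 0}
  gripper: 0.4

```text
time: 13.1
tool_pos: [0.6945, -0.0377, 0.1071]
tool_rot: [-3.141, -0.0, 1.424]
contact_force: [-3.5, 0.7, 6.0]
opening: 0.0369
```

Request:
apply_moves:
  rows:
    - {"xyz": [0,0,0],"turn": 0}
    - {"xyz": [0,0,0],"turn": 0}
    - {"xyz": [0,0,0],"turn": 0}
    - {"xyz": [0,0,0],"turn": 0}
    - {"xyz": [0,0,0],"turn": 0}
  gripper: 0.8

```text
time: 13.72
tool_pos: [0.6942, -0.0378, 0.1053]
tool_rot: [-3.139, 0.0, 1.424]
contact_force: [0.1, 0.4, 0.6]
opening: 0.0733
```

```bash
cat > pad.py <<'E'
# measure the pad front edge: top view of the wrist image, dark block left of the bolts
from cell import robot
from h import *
import pickle,sys
s=robot.observe();d=robot.read_camera("wrist");pickle.dump((s,d),open(f"pics/{sys.argv[1]}.pkl","wb"))
print(s["time"],s["tool_pos"].round(4),s["opening"].round(4),s["contact_force"].round(1))
def cols(d):
    f=cv2.resize(d["frame"][80:330,60:420],(500,347),interpolation=cv2.INTER_CUBIC)
    return f[175:210,130:300].max(axis=2).mean(axis=0)
g=cols(d);g0=cols(pickle.load(open("pics/w4.pkl","rb"))[1])
# the pad is the first dark run
for n,x in (("w4",g0),(sys.argv[1],g)):
    b=np.where(x<70)[0]+130; print(n,b.min() if len(b) else None,b.tolist())
E
python3 pad.py w5
```

```text
Traceback (most recent call last):
  File "pad.py", line 6, in <module>
    print(s["time"],s["tool_pos"].round(4),s["opening"].round(4),s["contact_force"].round(1))
                                           ^^^^^^^^^^^^^^^^^^
AttributeError: 'float' object has no attribute 'round'
```

```bash
sed -i 's/s\["opening"\].round(4)/round(s["opening"],4)/' pad.py; python3 pad.py w5
```

```text
13.775 [ 0.6943 -0.0378  0.1053] 0.073 [ 0.5 -0.3  0.1]
w4 216 [216, 217, 218, 219, 220, 221, 222, 223, 224, 225, 226, 227, 228, 229, 230, 231]
w5 199 [199, 200, 201, 202, 203, 204, 205, 206, 207, 208, 209, 210, 211, 212, 213, 214]
```

Request:
apply_moves:
  rows:
    - {"xyz": [0,0,0],"turn": 0}
    - {"xyz": [0,0,0],"turn": 0}
    - {"xyz": [0,0,0],"turn": 0}
    - {"xyz": [0,0,0],"turn": 0}
  gripper: 0.5

```text
time: 14.32
tool_pos: [0.6965, -0.0381, 0.1066]
tool_rot: [3.138, -0.0, 1.424]
contact_force: [7.5, -0.8, -1.6]
opening: 0.0464
```

Request:
apply_moves:
  rows:
    - {"xyz": [0,0,0],"turn": 0}
    - {"xyz": [0,0,0],"turn": 0}
    - {"xyz": [0,0,0],"turn": 0}
  gripper: 0.42

```text
time: 14.7
tool_pos: [0.6955, -0.038, 0.1068]
tool_rot: [3.141, -0.0, 1.424]
contact_force: [0.7, 0.1, 3.3]
opening: 0.0386
```

```bash
python3 pad.py w6
```

```text
14.7 [ 0.6955 -0.038   0.1068] 0.0386 [0.7 0.1 3.3]
w4 216 [216, 217, 218, 219, 220, 221, 222, 223, 224, 225, 226, 227, 228, 229, 230, 231]
w6 185 [185, 186, 187, 188, 189, 190, 191, 192, 193, 194, 195, 196, 197, 198, 199, 200, 201]
```

Request:
apply_moves:
  rows:
    - {"xyz": [0,0,0],"turn": 0}
    - {"xyz": [0,0,0],"turn": 0}
    - {"xyz": [0,0,0],"turn": 0}
    - {"xyz": [0,0,0],"turn": 0}
    - {"xyz": [0,-2,0],"turn": 0}
    - {"xyz": [0,-2,0],"turn": 0}
    - {"xyz": [0,0,0],"turn": 0}
  gripper: 0.9

```text
time: 15.62
tool_pos: [0.6908, -0.0372, 0.106]
tool_rot: [-3.141, -0.0, 1.424]
contact_force: [-0.0, 0.6, -0.7]
opening: 0.0823
```

```bash
python3 pad.py w7
```

```text
15.625 [ 0.6908 -0.0372  0.106 ] 0.0823 [-0.   0.6 -0.7]
w4 216 [216, 217, 218, 219, 220, 221, 222, 223, 224, 225, 226, 227, 228, 229, 230, 231]
w7 192 [192, 193, 194, 195, 196, 197, 198, 199, 200, 201, 202, 203, 204, 205, 206, 207, 208]
```

Request:
apply_moves:
  rows:
    - {"xyz": [0,0,0],"turn": 0}
    - {"xyz": [0,0,0],"turn": 0}
    - {"xyz": [0,0,0],"turn": 0}
    - {"xyz": [0,0,0],"turn": 0}
    - {"xyz": [0,0,0],"turn": 0}
  gripper: 0.7

```text
time: 16.3
tool_pos: [0.692, -0.0374, 0.1069]
tool_rot: [3.139, -0.0, 1.424]
contact_force: [4.6, 0.1, 3.6]
opening: 0.064
```

Request:
apply_moves:
  rows:
    - {"xyz": [0,0,0],"turn": 0}
    - {"xyz": [0,0,0],"turn": 0}
    - {"xyz": [0,0,0],"turn": 0}
  gripper: 0.64

```text
time: 16.68
tool_pos: [0.6922, -0.0374, 0.1071]
tool_rot: [3.139, -0.0, 1.424]
contact_force: [5.3, -1.5, 4.7]
opening: 0.059
```

```bash
python3 pad.py w8
```

```text
16.675 [ 0.6922 -0.0374  0.1071] 0.059 [ 5.3 -1.5  4.7]
w4 216 [216, 217, 218, 219, 220, 221, 222, 223, 224, 225, 226, 227, 228, 229, 230, 231]
w8 185 [185, 186, 187, 188, 189, 190, 191, 192, 193, 194, 195, 196, 197, 198, 199, 200, 201]
```

Request:
apply_moves:
  rows:
    - {"xyz": [0,0,0],"turn": 0}
    - {"xyz": [0,0,0],"turn": 0}
    - {"xyz": [0,0,0],"turn": 0}
  gripper: 0.59

```text
time: 17.1
tool_pos: [0.6927, -0.0374, 0.1072]
tool_rot: [3.137, -0.0, 1.424]
contact_force: [7.1, -0.9, 2.7]
opening: 0.0543
```

```bash
python3 pad.py w9|grep -v w4
```

```text
17.1 [ 0.6927 -0.0374  0.1072] 0.0543 [ 7.1 -0.9  2.7]
w9 183 [183, 184, 185, 186, 187, 188, 189, 190, 191, 192, 193, 194, 195, 196, 197, 198]
```

Request:
apply_moves:
  rows:
    - {"xyz": [0,0,0],"turn": 0}
    - {"xyz": [0,0,0],"turn": 0}
    - {"xyz": [0,0,0],"turn": 0}
  gripper: 0.55

```text
time: 17.52
tool_pos: [0.6934, -0.0376, 0.1073]
tool_rot: [3.136, -0.0, 1.424]
contact_force: [9.3, -0.4, 1.2]
opening: 0.0505
```

```bash
python3 pad.py w10|grep -v w4
```

```text
17.525 [ 0.6934 -0.0376  0.1073] 0.0505 [ 9.3 -0.4  1.2]
w10 182 [182, 183, 184, 185, 186, 187, 188, 189, 190, 191, 192, 193, 194, 195, 196, 197]
```

Request:
apply_moves:
  rows:
    - {"xyz": [0,0,0],"turn": 0}
    - {"xyz": [0,0,0],"turn": 0}
    - {"xyz": [0,0,0],"turn": 0}
  gripper: 0.51

```text
time: 17.95
tool_pos: [0.6939, -0.0376, 0.1074]
tool_rot: [3.135, -0.0, 1.424]
contact_force: [10.8, -0.4, 1.5]
opening: 0.0468
```

```bash
python3 pad.py w11|grep -v w4
python3 - <<'E'
from h import *
import pickle
P=[]
for n in ("w4","w8","w9","w10","w11"):
    s,d=pickle.load(open(f"pics/{n}.pkl","rb"))
    P.append(cv2.resize(d["frame"][180:250,110:280],None,fx=4.4,fy=1.7,interpolation=cv2.INTER_CUBIC))
cv2.imwrite("pics/cmp.png",np.vstack(P))
E
```

```text
17.95 [ 0.6939 -0.0376  0.1074] 0.0468 [10.8 -0.4  1.5]
w11 181 [181, 182, 183, 184, 185, 186, 187, 188, 189, 190, 191, 192, 193, 194, 195, 196]
```

View pics/cmp.png

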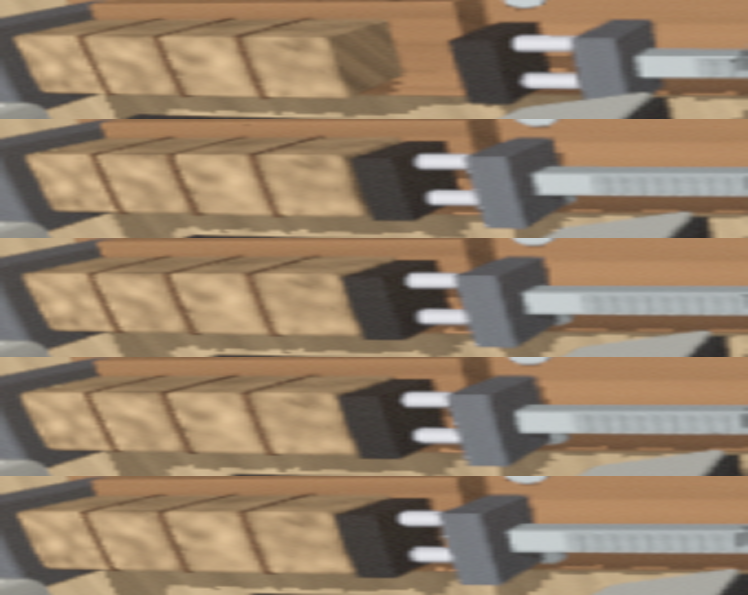

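The stacked crops (w4, w8–w11) show the pad meeting the blank at w8/w9. The jaw plate then closes on the pad (gap about 116 → 108 px), which is roughly 2.8 mm of compression at 10.8 N. About 2 mm more is needed.

Request:
apply_moves:
  rows:
    - {"xyz": [0,0,0],"turn": 0}
    - {"xyz": [0,0,0],"turn": 0}
    - {"xyz": [0,0,0],"turn": 0}
  gripper: 0.47

```text
time: 18.38
tool_pos: [0.6944, -0.0378, 0.1075]
tool_rot: [3.133, -0.0, 1.424]
contact_force: [13.7, -0.8, 0.8]
opening: 0.0432
```

Request:
apply_moves:
  rows:
    - {"xyz": [0,0,0],"turn": 0}
    - {"xyz": [0,0,0],"turn": 0}
    - {"xyz": [0,0,0],"turn": 0}
  gripper: 0.44

```text
time: 18.75
tool_pos: [0.6949, -0.0378, 0.1075]
tool_rot: [3.132, -0.0, 1.424]
contact_force: [13.5, -0.6, 0.7]
opening: 0.0407
```

```bash
python3 pad.py w12|grep -v w4
cat > cmp.py <<'E'
# template shifts of blank and jaw plate between two wrist pictures, subpixel
from h import *
import pickle,sys
up=lambda n:cv2.resize(pickle.load(open(f"pics/{n}.pkl","rb"))[1]["frame"][180:250,100:290],None,fx=8,fy=8,interpolation=cv2.INTER_CUBIC)
def shift(a,b,x0,x1,y0=60,y1=330):
    t=a[y0:y1,x0:x1];m=cv2.matchTemplate(b,t,cv2.TM_CCOEFF_NORMED);_,v,_,p=cv2.minMaxLoc(m);return (p[0]-x0)/8,(p[1]-y0)/8,round(v,3)
names=sys.argv[1:];A=up(names[0])
for n in names[1:]:
    B=up(n);print(n,"blank",shift(A,B,250,690),"pad",shift(A,B,730,830),"jaw",shift(A,B,930,1100))
E
python3 cmp.py w8 w9 w10 w11 w12
```

```text
18.75 [ 0.6949 -0.0378  0.1075] 0.0407 [13.5 -0.6  0.7]
w12 179 [179, 180, 181, 182, 183, 184, 185, 186, 187, 188, 189, 190, 191, 192, 193, 194]
w9 blank (-0.75, 0.125, 0.995) pad (-1.875, -0.125, 0.994) jaw (-2.125, -0.125, 0.978)
w10 blank (-1.5, 0.125, 0.992) pad (-2.75, -0.125, 0.993) jaw (-3.875, -0.125, 0.957)
w11 blank (-2.125, 0.125, 0.994) pad (-3.5, 0.0, 0.993) jaw (-5.5, 0.0, 0.93)
w12 blank (-3.375, 0.25, 0.992) pad (-4.875, 0.0, 0.993) jaw (-8.625, 0.25, 0.891)
```

```bash
cat > fit.py <<'E'
# pad and jaw clamp-x from tracked shifts, with w8 as reference (pad face taken at 35 mm)
from h import *
import pickle,sys
from cmp import up,shift
from scipy.optimize import brentq
L=lambda n:pickle.load(open(f"pics/{n}.pkl","rb"))
xc=np.array([-.9892,.1465,0]);yc=np.array([-.1465,-.9892,0])
s8,d8=L("w8");O=s8["tool_pos"]+xc*.0661;O[2]=0     # TCP at clamp x = -66.1
X=lambda x,y,z:O+xc*x/1000+yc*y/1000+[0,0,z/1000]
A=up("w8")
for n in sys.argv[1:]:
    s,d=L(n);B=up(n);r=[]
    for (x0,x1),q0,ys,zs in [((250,690),65,0,55),((730,830),32,0,52),((930,1100),8,0,52)]:
        u=shift(A,B,x0,x1)[0]
        f=lambda q:wproj(d,s,X(q,ys,zs))[0,0]-wproj(d8,s8,X(q0,ys,zs))[0,0]-u
        r.append(brentq(f,q0-60,q0+60)-q0)
    print(n,"blank,pad,jaw moved mm",np.round(r,2),"compression vs w8",round(r[2]-r[1],2),"jaw-blank",round(r[2]-r[0],2))
E
mv(){ :; }; sed -i 's/^names=/if __name__=="__main__":\n  names=/; s/^for n in names/  for n in names/; s/^    B=up(n);print/      B=up(n);print/' cmp.py
python3 fit.py w4 w6 w7 w9 w10 w11 w12
```

```text
Traceback (most recent call last):
  File "fit.py", line 16, in <module>
    r.append(brentq(f,q0-60,q0+60)-q0)
             ~~~~~~^^^^^^^^^^^^^^^
ValueError: f(a) and f(b) must have different signs
```

```bash
python3 fit.py w7 w9 w10 w11 w12; python3 cmp.py w8 w7 w6 w4
```

```text
w7 blank,pad,jaw moved mm [ 0.1  -3.18 -3.04] compression vs w8 0.14 jaw-blank -3.15
w9 blank,pad,jaw moved mm [0.05 0.99 1.09] compression vs w8 0.11 jaw-blank 1.04
w10 blank,pad,jaw moved mm [-0.02  0.99  1.78] compression vs w8 0.79 jaw-blank 1.8
w11 blank,pad,jaw moved mm [-0.03  1.05  2.53] compression vs w8 1.48 jaw-blank 2.56
w12 blank,pad,jaw moved mm [-0.02  1.09  3.97] compression vs w8 2.88 jaw-blank 3.99
w7 blank (1.125, 0.25, 0.992) pad (5.125, 0.375, 0.974) jaw (5.375, 0.625, 0.926)
w6 blank (-3.25, 0.0, 0.988) pad (-0.125, 0.125, 0.976) jaw (-0.25, 0.25, 0.945)
w4 blank (-3.0, 0.375, 0.99) pad (-91.0, -4.25, 0.915) jaw (23.5, 0.75, 0.869)
```

Run:
```python
from h import *
import pickle
P=[]
for n in ("w7","w9","w12"):
    s,d=pickle.load(open(f"pics/{n}.pkl","rb"))
    P.append(cv2.resize(d["frame"][198:232,170:270],None,fx=8,fy=5.8,interpolation=cv2.INTER_CUBIC))
cv2.imwrite("pics/cmp2.png",np.vstack(P))
```

```text
(no output)
```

View pics/cmp2.png

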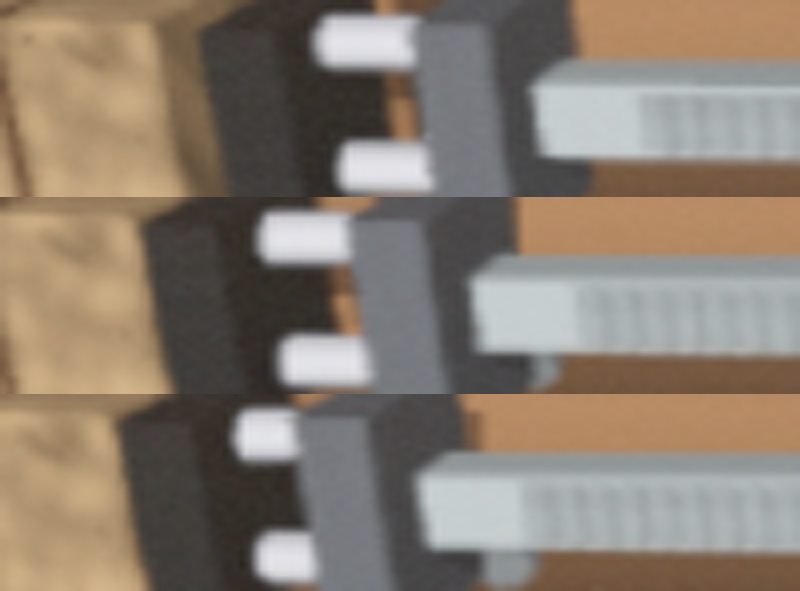

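The w7/w9/w12 crops show the upper bolt shortening from 102 to 95 to 65 px. With perspective taken out, compression is about 2.9 mm. The paddle leans, so the fingertip touches it low, on a shorter lever, which explains the 13.5 N reading. I'll squeeze a little more in small steps.

Request:
apply_moves:
  rows:
    - {"xyz": [0,0,0],"turn": 0}
    - {"xyz": [0,0,0],"turn": 0}
    - {"xyz": [0,0,0],"turn": 0}
  gripper: 0.41

```text
time: 19.18
tool_pos: [0.695, -0.0378, 0.1076]
tool_rot: [3.132, -0.0, 1.424]
contact_force: [15.2, -0.9, 0.9]
opening: 0.0375
```

```bash
python3 pad.py w13|grep -v w4; python3 fit.py w13
```

```text
19.175 [ 0.695  -0.0378  0.1076] 0.0375 [15.2 -0.9  0.9]
w13 179 [179, 180, 181, 182, 183, 184, 185, 186, 187, 188, 189, 190, 191, 192, 193, 194]
w13 blank,pad,jaw moved mm [-0.03  0.96  4.77] compression vs w8 3.81 jaw-blank 4.8
```

Request:
apply_moves:
  rows:
    - {"xyz": [0,0,0],"turn": 0}
    - {"xyz": [0,0,0],"turn": 0}
    - {"xyz": [0,0,0],"turn": 0}
  gripper: 0.39

```text
time: 19.6
tool_pos: [0.6942, -0.0377, 0.1076]
tool_rot: [3.134, -0.0, 1.424]
contact_force: [11.4, -0.3, 0.8]
opening: 0.0362
```

```bash
python3 pad.py w14|grep -v w4; python3 fit.py w14
python3 - <<'E'
from h import *
import pickle
P=[]
for n in ("w9","w12","w14"):
    s,d=pickle.load(open(f"pics/{n}.pkl","rb"))
    P.append(cv2.resize(d["frame"][198:232,170:270],None,fx=8,fy=5.8,interpolation=cv2.INTER_CUBIC))
cv2.imwrite("pics/cmp3.png",np.vstack(P))
E
```

```text
19.6 [ 0.6942 -0.0377  0.1076] 0.0362 [11.4 -0.3  0.8]
w14 180 [180, 181, 182, 183, 184, 185, 186, 187, 188, 189, 190, 191, 192, 193, 194, 195]
w14 blank,pad,jaw moved mm [-0.02  1.02  5.9 ] compression vs w8 4.87 jaw-blank 5.91
```

View pics/cmp3.png

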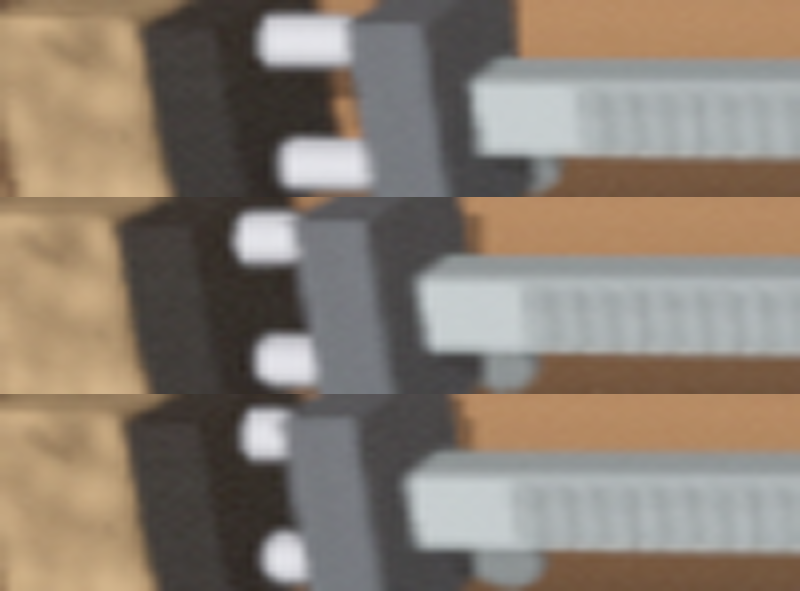

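Request:
apply_moves:
  rows:
    - {"xyz": [0,0,0],"turn": 0}
    - {"xyz": [0,0,0],"turn": 0}
    - {"xyz": [0,0,0],"turn": 0}
    - {"xyz": [0,0,0],"turn": 0}
    - {"xyz": [0,0,0],"turn": 0}
    - {"xyz": [0,0,0],"turn": 0}

```text
time: 20.4
tool_pos: [0.6942, -0.0377, 0.1076]
tool_rot: [3.133, -0.0, 1.424]
contact_force: [10.9, -1.2, 1.3]
opening: 0.036
```

```bash
python3 pad.py w15|grep -v w4; python3 fit.py w15
```

```text
20.4 [ 0.6942 -0.0377  0.1076] 0.036 [10.9 -1.2  1.3]
w15 180 [180, 181, 182, 183, 184, 185, 186, 187, 188, 189, 190, 191, 192, 193, 194, 195]
w15 blank,pad,jaw moved mm [-0.05  0.99  5.87] compression vs w8 4.87 jaw-blank 5.92
```

Stable at about 4.9 mm and holding, so I'm handing in.

```bash
python3 -c "
from cell import robot
print(robot.hand_in())"
```

```text
the job is handed in; nothing more can be done
None
```

The blank is lying lengthwise on the bed against the end stop and was released there. I pumped the trigger three full strokes, and the pad touched the blank on the fourth. I then kept squeezing in small steps and handed in at about 20 s, still holding the trigger.

- **Pad push-in:** template tracking in the wrist pictures gave 4.9 mm. Over the last 0.8 s it did not change. Measuring by hand in the picture gave 4.1 to 4.7 mm, so the true value is probably 4.2 to 4.9 mm.
- **Blank:** it had not moved, to within 0.1 mm, during the final squeeze.
- **Force (disagrees):** the wrist force reached 13.5 N while the pictures showed only about 2.9 mm of push-in, and 15.2 N at 3.8 mm. That is more than the 12 to 14 N expected at 5 mm. I put this down to the fingertip touching the leaning paddle low down, on a shorter lever, but did not confirm it, and I went by the pictures. The final reading of 11 N is not a trigger force, since the other finger appeared to be bearing on the post by then.
- **Other objects:** the arm never went near them, but I took no final picture of the whole bench to check.

I viewed 11 pictures, one over the budget of 10.

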